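# Clamp a turned spindle in the drilling cradle to the click

### The job

Get the long spindle ready for cross-drilling: take it from the rack, lay it in the V of the drilling cradle and slide it in under the clamp pad until its end is fully home against the end stop. Then tighten the clamp's T-handle (clockwise seen from above) until it clicks and gives, stop at once without wringing it on to its solid stop, and let go, leaving the spindle clamped and everything else as it lies.

Things in the scene. Friction and masses are not known exactly. Their poses are not given: they have to be found in the camera images.
- spindle_mid (a point): Centre of the long turned spindle, a loose plain wooden cylinder 32 mm in diameter and 180 mm long (its y axis), 0.11 kg; both ends are alike. It lies level in one of the rack's two notches, its axis 34 mm above the bench; the short spindle lies in the other.
- short_spindle_mid (a point): Bystander: centre of the short spindle, 32 mm in diameter but only 110 mm long (y axis), lying in the other notch of the rack, 90 mm beside the long one and parallel to it.
- rack: Low fixed rack, 200 x 100 mm. Origin on the bench under its middle. Its two notches lie at x = +45 and -45 mm and run along y; each carries a spindle on two short V supports, up to 31 mm high, at y = +30 and -30 mm (12 mm wide): between and outside these the spindle is free.
- stop (a point): Where the spindle's end centre comes when home: on the face of the cradle's end stop, 48 mm above the bench; y points along the V into the stop, z up. The V trough (sides up to 47 mm high, 30 mm to either side) covers y = -120 to 0 and passes under the clamp's bridge (y = -62 to -28), so a spindle that is home sticks out of the V by 60 mm: hold it there. Base plate 15 mm high, to y = -138.
- clamp_pad: Round pad of the clamp, 26 mm in diameter, origin at the centre of its underside, right under the screw, 45 mm before the stop's face. Turning the T-handle clockwise lowers it; at the start it leaves 2 to 5 mm over a spindle lying in the V. The bridge over the V: two posts 74 mm apart (inside), beam from 95 to 119 mm high, 34 mm wide along y.
- handle_bar (a point): Centre of the clamp's black T-bar, 194 mm above the bench, on the upright screw's axis: 92 mm long (its x axis), 18 mm thick (y), 18 mm high. Below it a 13 mm neck leaves 20 mm of height free for fingertips above the click housing. It turns about the vertical. Clockwise tightens; from the start to the click takes 0.5 to 1.4 rad, differing each time.
- click_housing (a point): Centre of the round click housing on the screw under the T-bar, 36 mm in diameter, 150 mm above the bench. The T-bar is rigid to it up to about 0.55 N m clockwise (running down takes 0.3). Then it clicks: the bar gives against the housing with less and less resistance (roughly 0.45 N m at 0.1 rad, 0.3 at 0.2, 0.1 at 0.3) to a solid stop at 0.36 rad, then overtightens. Eased off, it springs back.
- sanding_block: Bystander: loose cork block, 70 x 45 x 28 mm. Origin at the centre of its underside.
- calipers: Bystander: loose steel outside calipers lying flat, 115 mm long along x, 72 mm wide, 10 mm high. Origin at their middle, on the bench.
- gouge: Bystander: loose turning gouge lying on the bench, 340 mm long along x, wooden handle 29 mm thick. Origin under it, 140 mm from the handle's end.
- skew: Bystander: loose skew chisel lying on the bench, 340 mm long along x, wooden handle 29 mm thick. Origin under it, 140 mm from the handle's end.
- bowl: Bystander: loose turned wooden bowl, 124 mm in diameter, 55 mm high. Origin at the centre of its underside.
- wax_jar: Bystander: loose jar, 66 mm in diameter, 65 mm high. Origin at the centre of its underside.
Mind the look-alikes: they are no part of the job. Leave any orange or turquoise look-alike of the part that bears spindle_mid alone. Several things look just like the part that bears stop: the one meant starts farthest from the robot's base.

How it is judged:
On the way, in this order (a step that is already met when the one before it is completed fails the run):
1. the long spindle lies in the V, home against the stop, under the still open clamp (y of spindle_mid in the frame of stop above -0.0945 m and x of spindle_mid in the frame of stop between -0.004 and 0.004 m and z of spindle_mid in the frame of stop between -0.005 and 0.004 m and angle between the y axis of spindle_mid and the y axis of stop, either way round below 0.05 rad), for 0.2 s.
2. the T-handle has clicked on the spindle (the bar has given at least 0.06 rad while the pad presses on the spindle) (angle between the x axis of handle_bar and the x axis of click_housing, either way round above 0.06 rad and contact force between clamp_pad and spindle above 15 N), for 0.02 s.
At the end, for the whole second after the job is handed in: The handle has clicked, is let go and sprung back (within 0.05 rad). The long spindle rests in the V, its end within 4.5 mm of the stop, its centre within 4 mm sideways and 5 mm in height of its place, aligned within 0.05 rad, and the pad presses on it with over 15 N (all of step 1 and contact force between clamp_pad and spindle above 15 N and linear speed of spindle below 0.02 m/s and angle between the x axis of handle_bar and the x axis of click_housing, either way round below 0.05 rad); the robot touches nothing.
It fails at once if the handle is wrung on past its click (bar more than 0.33 rad against the click housing) (angle between the x axis of handle_bar and the x axis of click_housing, either way round above 0.33 rad).
It fails at once if the pad bruises the spindle (presses with more than 90 N) (contact force between clamp_pad and spindle above 90 N).
It fails at once if a bystander is moved by more than 25 mm (distance of any of short_spindle_mid, sanding_block, calipers, gouge, skew, bowl, wax_jar from where it was at the start of the episode above 0.025 m).
It also fails if it takes over 67 s, if anything falls off the work surface, if the arm or the gripper's body presses on something with over 40 N, if the wrist force passes 120 N, or if a joint passes its speed limit or range.

### The arm

A 7-joint arm with a two-finger parallel gripper is mounted at the origin on the work surface. World frame = base frame: x ahead of the robot, y to its left, z up, the work surface at z = 0. Lengths are in m, angles in rad, forces in N, time in s.
With the tool pointing down it reaches from about 0.4 to 0.875 m from the base axis. Payload 6.5 kg.
Tool frame: the origin (TCP) lies midway between the tips of the shut fingers; the grasp point (between the pads) lies 19 mm behind it; z points along the fingers, y is the line along which they close (so a half turn about z gives the same grasp; the last joint's range is limited). The gripper opens to 85 mm and grips with 20 to 120 N. Pads are 22 mm wide; open, the fingers measure 114 mm over their backs; the gripper's body (76 mm by 85 mm) begins 54 mm behind the grasp point. The pads swing forward as they close: fully open they stand 13 mm farther back than shut.
Start: joints at [-1.254, 0.536, -0.004, 1.538, 0.003, 1.067, -0.071], TCP at [0.243, 0.603, 0.231] pointing down, gripper open.
Joint ranges: [-2.7, 2.7], [-0.37, 2.16], [-1.27, 1.26], [0.24, 2.4], [-1.31, 4.45], [0.19, 1.91], [-2.76, 2.76]. Speed limits (rad/s): [2.39, 2.39, 3.14, 3.14, 3.14, 3.14, 3.14].

### API

Orientations are given as a unit quaternion [x, y, z, w].
In Python, from rig import observe, camera, camera_params, finish_job gives the robot as it stands.
- The arm moves only by the tool carry_out, never from a script. Its argument "motion" is a list of rows, each a list of 7 numbers: the shift along the tool's x, y, z scaled (see below), then the turn, a rotation vector about the tool's x, y, z scaled (see below), then the closure, from 0 (fully open) to 1 (shut). In form: [[x, y, z, wx, wy, wz, grip], ...]. A call has 1 to 20 rows; each row is the pose to reach, as a shift and turn from the pose commanded when the call began, along the tool's axes at that moment, turning the shorter way round; what a row does not reach only later rows make up. The controller multiplies each number of a shift by 1000 mm and each number of a turn by pi rad. A row lasts 1/8 s, in which the tool goes at most 62.5 mm and 10.7 degrees, less where a joint would pass 70% of its speed; a pose out of reach is approached as far as the arm can. A call with a number of a shift or a turn outside -1 to 1 is refused whole. A call with a gripper value outside its range is refused whole. The fingers move at their own pace and stop on an object; "squeeze" is the grip in N (left out, the last holds). Time passes only in rows, so rows that repeat a pose let the fingers close. It gives the time, the measured TCP pose, the force, the opening and the grip force at its end, in the units of the state.
- observe(): the state, without advancing time (a new reading comes with each control period).
- camera(name): name is "scene" or "side" or "wrist"; returns the picture (420x560x3 uint8, blue, green, red); there is no depth.
- camera_params(name): a dict with "fx", "fy", "cx", "cy" (pixels), "xyz" and "attitude" of the camera in the world; the wrist camera has in their place "tool_from_camera" (4x4, takes a point from camera to tool coordinates, whose origin is the TCP and whose axes are the flange's). Camera axes: x right, y down, z forward; pixel columns grow to the right and rows downward; lengths in m; the calibration is good to about 2 mm. The wrist camera is an equidistant fisheye: a pixel r from the principal point sees the ray r / f radians off the axis. A picture is of the moment at which its call begins: read the wrist's pose just before it. camera_params takes no time and is no camera call.
- finish_job(): hands the job in; it is judged then, once.
The state is a dict: "time_s": time; "joint_pos": joint angles; "joint_vel": joint speeds; "effort": joint torques, N m; "position": TCP position; "tool_rot": TCP orientation; "wrist_force": force on the tool from outside, world axes, zero at the start; "torque": the same for the moment, N m; "opening": opening from 0.0 (shut) to 1.0 (fully open); "finger_force": force on a finger pad.
Only numpy, scipy, OpenCV 4.12 (cv2) and the standard library are available. Lean on these libraries where they do the work, as an engineer would, in place of code of your own. Each camera call takes 0.05 s, during which the arm holds its last target. There are 200 camera calls.

## Working session

There is one attempt and no reset: what is moved stays moved. The work goes in short steps, Python scripts to look and compute and a tool call to move; the robot and the scene stay as the last step left them, time stands still between calls to the robot, and variables do not carry over. Pictures are saved under pics/ and viewed, at most 10 in all, crops included, and the job is handed in when it is done.

Besides the shell and the picture viewer there is one more tool, called as name([rows], argument=value, ...), one row to a line, values as JSON. carry_out: Moves the arm, as the interface text tells. Shifts and turns lie within -1 to 1; 1 stands for 1000 mm of shift or pi rad of turn. Its arguments: {"type":"object","properties":{"motion":{"type":"array"},"squeeze":{"type":"number"}},"required":["motion"]}

```bash
mkdir -p pics; cat > h.py <<'E'
import numpy as np,cv2
from scipy.spatial.transform import Rotation as R
from rig import *
def snap(n,f):
    im=camera(n); cv2.imwrite('pics/'+f,im); return im
def ray(name,u,v):
    p=camera_params(name); A=np.array(p['attitude'])
    Rm=A if A.shape==(3,3) else R.from_quat(A).as_matrix()
    return np.array(p['xyz']),Rm@np.array([(u-p['cx'])/p['fx'],(v-p['cy'])/p['fy'],1])
def at(name,u,v,z):
    o,d=ray(name,u,v); return o+d*(z-o[2])/d[2]
def wray(s,u,v):
    p=camera_params('wrist'); T=np.array(p['tool_from_camera'])
    x,y=(u-p['cx'])/p['fx'],(v-p['cy'])/p['fy']; r=np.hypot(x,y)+1e-12
    d=np.array([np.sin(r)*x/r,np.sin(r)*y/r,np.cos(r)])
    W=R.from_quat(s['tool_rot']).as_matrix()
    return np.array(s['position'])+W@T[:3,3],W@T[:3,:3]@d
def wat(s,u,v,z):
    o,d=wray(s,u,v); return o+d*(z-o[2])/d[2]
def wproj(s,P):
    p=camera_params('wrist'); T=np.array(p['tool_from_camera'])
    W=R.from_quat(s['tool_rot']).as_matrix()
    q=W.T@(np.array(P)-np.array(s['position'])); c=T[:3,:3].T@(q-T[:3,3])
    a=np.arctan2(np.hypot(c[0],c[1]),c[2]);r=np.hypot(c[0],c[1])+1e-12
    return p['cx']+p['fx']*a*c[0]/r,p['cy']+p['fy']*a*c[1]/r
E
python3 - <<'E'
from h import *
s=observe(); print(s['position'],s['tool_rot'],s['time_s'],s['wrist_force'])
for n in('scene','side','wrist'):
    snap(n,n+'0.png'); print(n,camera_params(n))
E
```

```text
[0.24254788 0.60235039 0.23041952] [ 1.90179636e-01  9.81748911e-01 -8.78338624e-04 -1.06854964e-04] 0.0 [0.35872677 0.12686217 0.58723352]
scene {'fx': 543.6357230732509, 'fy': 543.6357230732509, 'cx': 281.0635325653053, 'cy': 205.80635344009082, 'xyz': array([1.59024995, 0.59807149, 1.00883854]), 'attitude': array([ 0.42865239,  0.77225572, -0.40828048, -0.23061935])}
side {'fx': 539.6492860288786, 'fy': 539.6492860288786, 'cx': 278.383585698894, 'cy': 208.58722521992826, 'xyz': array([ 0.07125882, -1.02574269,  1.13918957]), 'attitude': array([ 0.89818557, -0.20368407,  0.07744759, -0.381808  ])}
wrist {'fx': 325.19226210127806, 'fy': 325.19226210127806, 'cx': 280.25475236566996, 'cy': 213.95832068305927, 'tool_from_camera': array([[ 1.52622856e-04, -9.66011584e-01, -2.58498737e-01,
         6.67116547e-02],
       [ 9.99999959e-01,  8.43371960e-05,  2.75251407e-04,
         3.99415538e-04],
       [-2.44094988e-04, -2.58498769e-01,  9.66011556e-01,
        -1.43205569e-01],
       [ 0.00000000e+00,  0.00000000e+00,  0.00000000e+00,
         1.00000000e+00]])}
```

View pics/scene0.png

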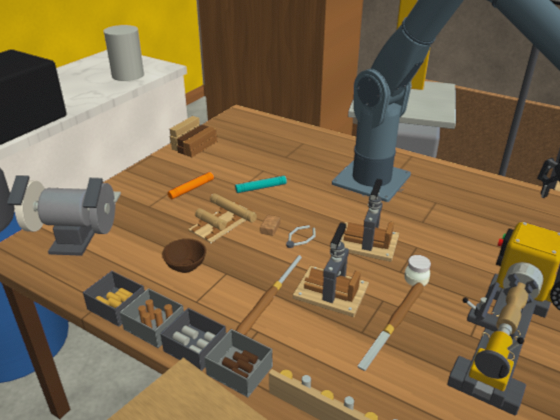

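View pics/side0.png

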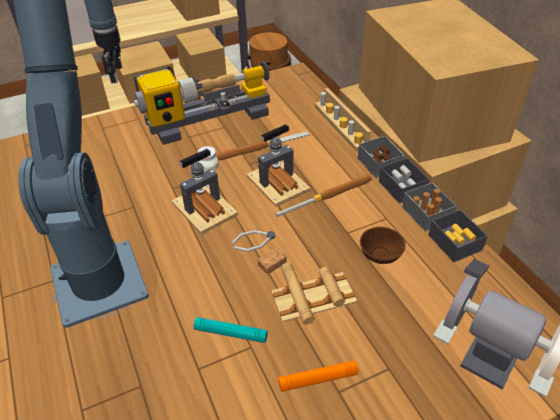

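The scene view shows the rack at about (225,215) and two cradles; the far one is at (333,285). The side view shows the rack at (313,293) and the far cradle at (278,180). Next I'll look at enlarged tiles.

```bash
python3 - <<'E'
import cv2,numpy as np
a=cv2.imread('pics/scene0.png');b=cv2.imread('pics/side0.png')
def t(im,x,y):
    c=cv2.resize(im[y:y+75,x:x+100],(400,300),interpolation=cv2.INTER_CUBIC)
    for i in range(0,100,20):cv2.putText(c,str(x+i),(i*4,10),0,.35,(255,255,255));cv2.line(c,(i*4,0),(i*4,4),(0,255,255))
    for i in range(15,75,15):cv2.putText(c,str(y+i),(0,i*4+4),0,.35,(255,255,255))
    return c
cv2.imwrite('pics/t1.png',np.vstack([np.hstack([t(a,175,180),t(a,285,245)]),np.hstack([t(b,265,252),t(b,235,142)])]))
E
```

```text
(no output)
```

View pics/t1.png

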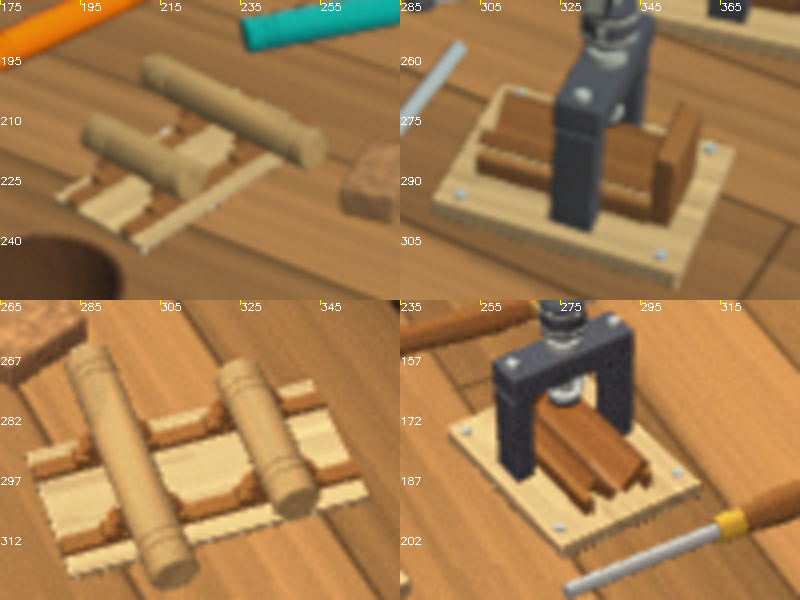

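```bash
python3 - <<'E'
from h import *
np.set_printoptions(precision=4,suppress=True)
print('spindle scene',at('scene',212.5,198,.034),at('scene',253,216,.034))
print('spindle side',at('side',286.7,265.7,.034),at('side',307.5,319.5,.034))
for p in[(293.2,295),(355,317),(368.7,282),(310,266)]:print('sc',at('scene',*p,.015))
for p in[(247,174),(275.5,205.2),(310,188.2)]:print('sd',at('side',*p,.015))
print('stop plate scene',at('scene',346.5,285,.048))
a=cv2.imread('pics/scene0.png');b=cv2.imread('pics/side0.png')
def t(im,x,y,f):
    w,h=400//f,600//f
    c=cv2.resize(im[y:y+h,x:x+w],(400,600),interpolation=cv2.INTER_CUBIC)
    for i in range(0,w,10):cv2.putText(c,str(x+i),(i*f,10),0,.35,(255,255,255));cv2.line(c,(i*f,0),(i*f,4),(0,255,255))
    for i in range(15,h,15):cv2.putText(c,str(y+i),(0,i*f+4),0,.35,(255,255,255))
    return c
cv2.imwrite('pics/t2.png',np.hstack([t(a,300,210,5),t(b,240,110,5)]))
E
```

```text
spindle scene [ 0.4423 -0.3684  0.034 ] [ 0.4562 -0.1992  0.034 ]
spindle side [ 0.4663 -0.1938  0.034 ] [ 0.4382 -0.3679  0.034 ]
sc [0.676  0.0771 0.015 ]
sc [0.6618 0.2489 0.015 ]
sc [0.5239 0.2245 0.015 ]
sc [0.5504 0.0574 0.015 ]
sd [0.5242 0.2189 0.015 ]
sd [0.5453 0.0475 0.015 ]
sd [0.6738 0.0695 0.015 ]
stop plate scene [0.6006 0.1927 0.048 ]
```

View pics/t2.png

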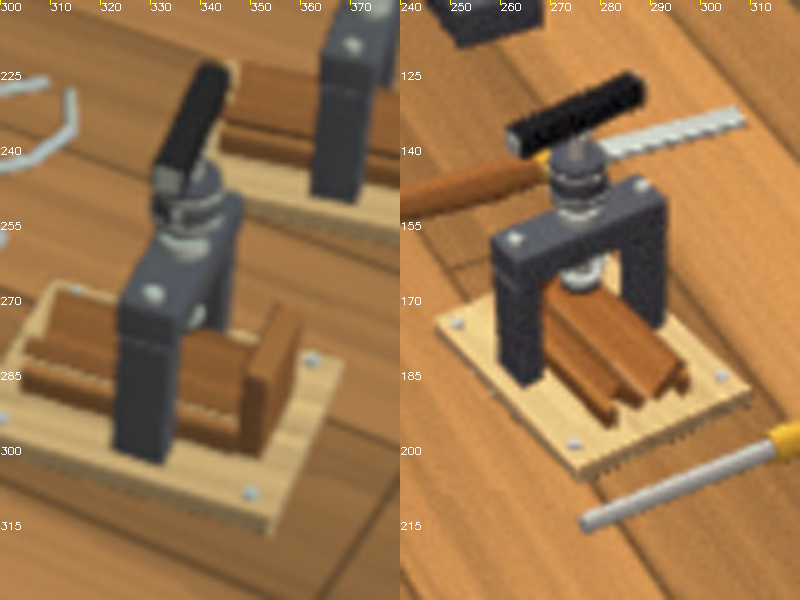

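```bash
cat >> h.py <<'E'
def tooldown(deg): # yaw of tool y axis, world deg; tool z down
    a=np.radians(deg); y=np.array([np.cos(a),np.sin(a),0]); z=np.array([0,0,-1.]); x=np.cross(y,z)
    return R.from_matrix(np.column_stack([x,y,z]))
def rel(P,deg,s=None,q=None):
    s=s or observe(); W=R.from_quat(s['tool_rot'])
    d=W.inv().apply(np.array(P)-s['position']); r=(W.inv()*tooldown(deg)).as_rotvec()
    print('row',np.round(d,4),np.round(r/np.pi,4))
def st():
    s=observe(); W=R.from_quat(s['tool_rot']).as_matrix()
    print('t',round(s['time_s'],2),'P',np.round(s['position'],4),'yaw_y',round(np.degrees(np.arctan2(W[1,1],W[0,1])),2),'z',np.round(W[:,2],3),'F',np.round(s['wrist_force'],1),'T',np.round(s['torque'],2),'op',round(s['opening'],3),'ff',s['finger_force'],'q',np.round(s['joint_pos'],2)); return s
E
python3 - <<'E'
from h import *
np.set_printoptions(precision=4,suppress=True)
st()
print('bar',at('scene',333.6,244,.194),at('scene',342,224.5,.194),at('side',264,137,.194),at('side',287,127,.194))
print('gouge',at('side',278,215,.01),at('scene',300,258,.01))
print('housing',at('side',275.5,143.5,.150),at('scene',337.5,249,.150))
rel((.53,.2,.34),30);rel((.45,-.30,.22),-7)
E
```

```text
t 0.15 P [0.2426 0.6025 0.2306] yaw_y 68.07 z [-0.    -0.001 -1.   ] F [0.4 0.4 0.3] T [-0.04 -0.01 -0.01] op 1.006 ff 0.0 q [-1.25  0.54 -0.    1.54  0.    1.07 -0.07]
bar [0.6357 0.1633 0.194 ] [0.5525 0.1446 0.194 ] [0.5609 0.1519 0.194 ] [0.6425 0.1666 0.194 ]
gouge [0.5364 0.0109 0.01  ] [0.5297 0.0131 0.01  ]
housing [0.6014 0.1617 0.15  ] [0.5971 0.1575 0.15  ]
row [-0.4169 -0.2662 -0.109 ] [-0.0004  0.0002  0.2115]
row [-0.5294 -0.7598  0.0117] [-0.0003  0.0003  0.4171]
```

carry_out([
  [-0.417, -0.266, -0.109, 0, 0, 0.2115, 0],
  [-0.417, -0.266, -0.109, 0, 0, 0.2115, 0],
  [-0.417, -0.266, -0.109, 0, 0, 0.2115, 0],
  [-0.417, -0.266, -0.109, 0, 0, 0.2115, 0],
  [-0.417, -0.266, -0.109, 0, 0, 0.2115, 0],
  [-0.417, -0.266, -0.109, 0, 0, 0.2115, 0],
  [-0.417, -0.266, -0.109, 0, 0, 0.2115, 0],
  [-0.529, -0.76, 0.012, 0, 0, 0.417, 0],
  [-0.529, -0.76, 0.012, 0, 0, 0.417, 0],
  [-0.529, -0.76, 0.012, 0, 0, 0.417, 0],
  [-0.529, -0.76, 0.012, 0, 0, 0.417, 0],
  [-0.529, -0.76, 0.012, 0, 0, 0.417, 0],
  [-0.529, -0.76, 0.012, 0, 0, 0.417, 0],
  [-0.529, -0.76, 0.012, 0, 0, 0.417, 0],
  [-0.529, -0.76, 0.012, 0, 0, 0.417, 0],
  [-0.529, -0.76, 0.012, 0, 0, 0.417, 0],
  [-0.529, -0.76, 0.012, 0, 0, 0.417, 0],
], squeeze=70)

```text
time_s: 2.28
position: [0.447, -0.3048, 0.2187]
tool_rot: [0.752, 0.66, -0.002, 0.0]
wrist_force: [-1.1, 1.4, -0.1]
opening: 0.999
finger_force: 0.0
```

```bash
python3 - <<'E'
from h import *
s=st(); im=snap('wrist','w1.png')
import json; json.dump({k:np.array(s[k]).tolist() for k in('position','tool_rot')},open('w1.json','w'))
E
```

```text
t 2.27 P [ 0.447  -0.3048  0.2187] yaw_y -7.46 z [-0.002 -0.003 -1.   ] F [-1.1  1.4 -0.1] T [ 0.03 -0.01 -0.01] op 0.999 ff 0.0 q [ 0.02  0.42  0.63  1.87 -0.3   0.95  0.66]
```

View pics/w1.png

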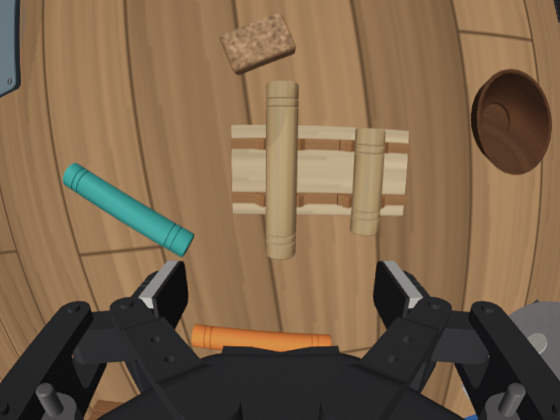

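```bash
python3 - <<'E'
from h import *
import json
s=json.load(open('w1.json'))
a=wat(s,283,82,.038);b=wat(s,281,257,.038)
print(a,b,np.linalg.norm(a-b)); m=(a+b)/2; u=(a-b)[:2]; u/=np.linalg.norm(u)
yaw=np.degrees(np.arctan2(-u[0],u[1]));print(m,'spindle perp yaw',yaw)
g=m[:2]-.06*u; print('grasp',g)
rel((g[0],g[1],.10),yaw); rel((g[0],g[1],.016),yaw)
# calibration check vs fixed cams
st()
E
```

```text
[ 0.46269011 -0.1933293   0.038     ] [ 0.43727613 -0.37323381  0.038     ] 0.18169067849276352
[ 0.44998312 -0.28328155  0.038     ] spindle perp yaw -8.040609383533203
grasp [ 0.44159062 -0.34269171]
row [-0.0406 -0.0011  0.1188] [-0.0004  0.0004  0.0042]
row [-0.0405 -0.001   0.2028] [-0.0004  0.0004  0.0042]
t 2.33 P [ 0.448  -0.3025  0.2187] yaw_y -7.29 z [-0.002 -0.001 -1.   ] F [ 0.8 -0.5  0.6] T [ 0.03 -0.04 -0.01] op 0.999 ff 0.0 q [ 0.02  0.42  0.63  1.87 -0.3   0.95  0.66]
```

carry_out([
  [-0.0405, -0.001, 0.12, 0, 0, 0.004, 0],
  [-0.0405, -0.001, 0.12, 0, 0, 0.004, 0],
  [-0.0405, -0.001, 0.16, 0, 0, 0.004, 0],
  [-0.0405, -0.001, 0.205, 0, 0, 0.004, 0],
  [-0.0405, -0.001, 0.205, 0, 0, 0.004, 0],
  [-0.0405, -0.001, 0.205, 0, 0, 0.004, 0.8],
  [-0.0405, -0.001, 0.205, 0, 0, 0.004, 1],
  [-0.0405, -0.001, 0.205, 0, 0, 0.004, 1],
  [-0.0405, -0.001, 0.205, 0, 0, 0.004, 1],
  [-0.0405, -0.001, 0.205, 0, 0, 0.004, 1],
  [-0.0405, -0.001, 0.205, 0, 0, 0.004, 1],
  [-0.0405, -0.001, 0.205, 0, 0, 0.004, 1],
], squeeze=70)

```text
time_s: 3.82
position: [0.4424, -0.3407, 0.0158]
tool_rot: [0.754, 0.657, -0.0, -0.0]
wrist_force: [-5.7, -0.3, 9.0]
opening: 0.353
finger_force: 68.2
```

```bash
python3 - <<'E'
from h import *
s=st()
E
```

```text
t 3.83 P [ 0.4424 -0.3407  0.0158] yaw_y -7.79 z [-0.001 -0.001 -1.   ] F [-5.7 -0.3  9. ] T [0.22 1.14 0.02] op 0.353 ff 68.22048425674438 q [ 0.25  0.75  0.43  1.91 -0.54  0.59  0.9 ]
```

```bash
python3 - <<'E'
from h import *
rel((.4424,-.3407,.2),-7.8);rel((.52,-.04,.30),8)
E
```

```text
row [-1.000e-04 -1.000e-04 -1.842e-01] [-0.0002  0.0002  0.0001]
row [ 0.3083  0.0359 -0.2845] [-0.0002  0.0002 -0.0877]
```

carry_out([
  [0, 0, -0.03, 0, 0, 0, 1],
  [0, 0, -0.09, 0, 0, 0, 1],
  [0, 0, -0.15, 0, 0, 0, 1],
  [0.05, 0.006, -0.2, 0, 0, -0.01, 1],
  [0.1, 0.012, -0.23, 0, 0, -0.02, 1],
  [0.155, 0.018, -0.26, 0, 0, -0.04, 1],
  [0.21, 0.024, -0.284, 0, 0, -0.06, 1],
  [0.265, 0.03, -0.284, 0, 0, -0.08, 1],
  [0.308, 0.036, -0.284, 0, 0, -0.088, 1],
  [0.308, 0.036, -0.284, 0, 0, -0.088, 1],
  [0.308, 0.036, -0.284, 0, 0, -0.088, 1],
  [0.308, 0.036, -0.284, 0, 0, -0.088, 1],
  [0.308, 0.036, -0.284, 0, 0, -0.088, 1],
])

```text
time_s: 5.45
position: [0.5205, -0.0405, 0.2984]
tool_rot: [0.656, 0.755, -0.0, 0.0]
wrist_force: [0.1, 0.2, -1.3]
opening: 0.351
finger_force: 69.5
```

```bash
python3 - <<'E'
from h import *
s=st(); im=snap('wrist','w2.png')
import json; json.dump({k:np.array(s[k]).tolist() for k in('position','tool_rot')},open('w2.json','w'))
cv2.imwrite('pics/w2b.png',cv2.resize(im[0:300,160:560],(800,600),interpolation=cv2.INTER_CUBIC))
E
```

```text
t 5.45 P [ 0.5205 -0.0405  0.2984] yaw_y 8.01 z [ 0. -0. -1.] F [ 0.1  0.2 -1.3] T [-0.06  0.02 -0.01] op 0.351 ff 69.51234340667725 q [-0.47  0.27  0.56  1.82 -0.16  1.1   0.29]
```

View pics/w2b.png

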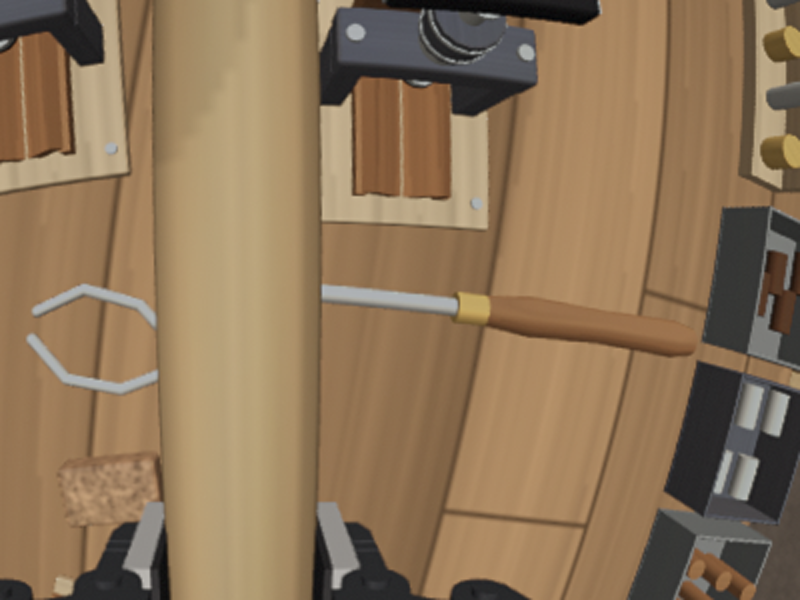

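```bash
python3 - <<'E'
from h import *
import json
np.set_printoptions(precision=4,suppress=True)
s=json.load(open('w2.json'))
f=lambda u,v,z:wat(s,160+u/2,v/2,z)
a,b=f(403,194,.022),f(400.5,85,.022);print('valley',a,b,'yaw',np.degrees(np.arctan2(-(b-a)[0],(b-a)[1])))
e1,e2=f(355,193,.045),f(450,198,.045);print('V end top corners',e1,e2,(e1+e2)/2,np.linalg.norm(e1-e2),np.degrees(np.arctan2(*(e2-e1)[[1,0]])))
l,r=f(322,221,.015),f(488,230,.015);print('plate',l,r,'yaw',np.degrees(np.arctan2(*(r-l)[[1,0]])))
r1,r2=f(450,198,.045),f(447,113,.045);print('V right edge yaw',np.degrees(np.arctan2(-(r2-r1)[0],(r2-r1)[1])))
r1,r2=f(488,230,.015),f(489,118,.015);print('plate right edge yaw',np.degrees(np.arctan2(-(r2-r1)[0],(r2-r1)[1])))
p,q=f(356,32,.119),f(526,52,.119);print('beam screws',p,q,(p+q)/2,np.degrees(np.arctan2(*(q-p)[[1,0]])))
E
```

```text
valley [0.6082 0.0838 0.022 ] [0.5968 0.1573 0.022 ] yaw 8.806832252453825
V end top corners [0.5732 0.0755 0.045 ] [0.6332 0.0844 0.045 ] [0.6032 0.0799 0.045 ] 0.06066579547335149 8.411844903936002
plate [0.5591 0.0571 0.015 ] [0.673  0.0731 0.015 ] yaw 7.970737635720569
V right edge yaw 9.70175525972737
plate right edge yaw 7.394400435081578
beam screws [0.5509 0.1509 0.119 ] [0.6429 0.1641 0.119 ] [0.5969 0.1575 0.119 ] 8.11407795549622
```

```bash
python3 - <<'E'
from h import *
import json
np.set_printoptions(precision=4,suppress=True)
s=json.load(open('w2.json'))
f=lambda u,v,z:wat(s,160+u/2,v/2,z)
print('ferrule',f(460,305,.015),f(490,310,.015),f(535,300,.02),f(322,291,.008),f(695,340,.015))
u=np.array([-.1444,.9895]);P0=np.array([.598,.1575])
for y,z in((-.22,.15),(-.22,.034),(-.155,.0325),(-.15,.032)):
    p=P0+(y+.045)*u; print(y,p); rel((*p,z),8.3)
E
```

```text
ferrule [0.6616 0.0184 0.015 ] [0.6843 0.019  0.015 ] [0.7149 0.0325 0.02  ] [0.567  0.0112 0.008 ] [0.8709 0.0331 0.015 ]
-0.22 [ 0.6233 -0.0157]
row [0.01   0.1051 0.1484] [ 0.      0.     -0.0015]
-0.22 [ 0.6233 -0.0157]
row [0.01   0.1051 0.2644] [ 0.      0.     -0.0015]
-0.155 [0.6139 0.0487]
row [0.075  0.1048 0.2659] [ 0.      0.     -0.0015]
-0.15 [0.6132 0.0536]
row [0.08   0.1048 0.2664] [ 0.      0.     -0.0015]
```

carry_out([
  [0, 0.05, 0.03, 0, 0, -0.0015, 1],
  [0.01, 0.105, 0.06, 0, 0, -0.0015, 1],
  [0.01, 0.105, 0.12, 0, 0, -0.0015, 1],
  [0.01, 0.105, 0.18, 0, 0, -0.0015, 1],
  [0.01, 0.105, 0.23, 0, 0, -0.0015, 1],
  [0.01, 0.105, 0.25, 0, 0, -0.0015, 1],
  [0.01, 0.105, 0.26, 0, 0, -0.0015, 1],
  [0.01, 0.105, 0.264, 0, 0, -0.0015, 1],
  [0.01, 0.105, 0.264, 0, 0, -0.0015, 1],
  [0.01, 0.105, 0.264, 0, 0, -0.0015, 1],
])

```text
time_s: 6.75
position: [0.6242, -0.0145, 0.0356]
tool_rot: [0.653, 0.757, 0.001, 0.001]
wrist_force: [-0.0, 0.1, -1.0]
opening: 0.35
finger_force: 69.8
```

```bash
python3 - <<'E'
from h import *
s=st(); a=snap('scene','s3.png');b=snap('side','d3.png')
def t(im,x,y,f):
    w,h=400//f,600//f
    return cv2.resize(im[y:y+h,x:x+w],(400,600),interpolation=cv2.INTER_CUBIC)
cv2.imwrite('pics/t3.png',np.hstack([t(a,280,210,4),t(b,230,110,4)]))
E
```

```text
t 6.75 P [ 0.6242 -0.0145  0.0356] yaw_y 8.4 z [ 0.002  0.    -1.   ] F [-0.   0.1 -1. ] T [-0.09 -0.01  0.03] op 0.35 ff 69.79008078575134 q [-0.32  0.78  0.39  1.74 -0.43  0.7   0.44]
```

View pics/t3.png

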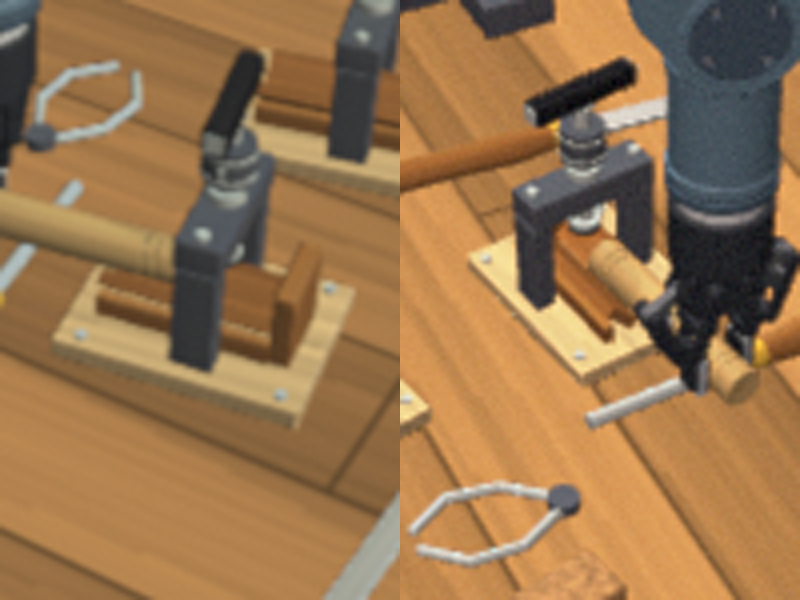

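The spindle's front lies over the V and points between the posts. It's still slightly above the V, so I'll lower until light contact.

carry_out([
  [0, 0, 0.002, 0, 0, 0, 1],
  [0, 0, 0.004, 0, 0, 0, 1],
  [0, 0, 0.004, 0, 0, 0, 1],
])

```text
time_s: 7.22
position: [0.623, -0.0145, 0.0301]
tool_rot: [0.653, 0.757, -0.0, -0.0]
wrist_force: [-0.2, 0.1, 0.3]
opening: 0.352
finger_force: 69.8
```

```bash
python3 - <<'E'
from h import *
s=st()
E
```

```text
t 7.22 P [ 0.623  -0.0145  0.0301] yaw_y 8.4 z [-0.001  0.    -1.   ] F [-0.2  0.1  0.3] T [-0.    0.12  0.02] op 0.352 ff 69.8143744468689 q [-0.32  0.79  0.38  1.74 -0.43  0.7   0.44]
```

carry_out([
  [0.01, 0, 0, 0, 0, 0, 1],
  [0.02, 0, 0, 0, 0, 0, 1],
  [0.03, 0, 0, 0, 0, 0, 1],
  [0.04, 0, 0, 0, 0, 0, 1],
  [0.05, 0, 0, 0, 0, 0, 1],
  [0.058, 0, 0, 0, 0, 0, 1],
  [0.058, 0, 0, 0, 0, 0, 1],
])

```text
time_s: 8.1
position: [0.6138, 0.0439, 0.0302]
tool_rot: [0.653, 0.757, -0.0, -0.001]
wrist_force: [-4.2, -2.2, 2.4]
opening: 0.354
finger_force: 70.4
```

```bash
python3 - <<'E'
from h import *
s=st()
E
```

```text
t 8.1 P [0.6138 0.0439 0.0302] yaw_y 8.45 z [-0.002  0.    -1.   ] F [-4.2 -2.2  2.4] T [-0.16  0.9   0.21] op 0.354 ff 70.44135689735413 q [-0.42  0.78  0.39  1.76 -0.44  0.69  0.36]
```

carry_out([
  [0.002, -0.001, 0, 0, 0, 0, 1],
  [0.004, -0.001, 0, 0, 0, 0, 1],
  [0.006, -0.001, 0, 0, 0, 0, 1],
  [0.008, -0.001, 0, 0, 0, 0, 1],
  [0.008, -0.001, 0, 0, 0, 0, 1],
])

```text
time_s: 8.72
position: [0.6124, 0.0505, 0.0303]
tool_rot: [0.653, 0.757, -0.0, -0.0]
wrist_force: [-2.9, -3.3, 2.4]
opening: 0.35
finger_force: 70.3
```

```bash
python3 - <<'E'
from h import *
s=st()
E
```

```text
t 8.72 P [0.6124 0.0505 0.0303] yaw_y 8.39 z [-0. -0. -1.] F [-2.9 -3.3  2.4] T [-0.71  0.7   0.06] op 0.35 ff 70.31889796257019 q [-0.43  0.78  0.39  1.76 -0.44  0.68  0.35]
```

carry_out([
  [0.001, -0.0005, 0, 0, 0, 0, 1],
  [0.002, -0.0005, 0, 0, 0, 0, 1],
  [0.003, -0.0005, 0, 0, 0, 0, 1],
  [0.004, -0.0005, 0, 0, 0, 0, 1],
  [0.004, -0.0005, 0, 0, 0, 0, 1],
])

```text
time_s: 9.35
position: [0.6117, 0.0541, 0.0303]
tool_rot: [0.654, 0.757, -0.0, 0.0]
wrist_force: [-2.1, -5.2, 1.3]
opening: 0.351
finger_force: 70.2
```

```bash
python3 - <<'E'
from h import *
s=st()
E
```

```text
t 9.35 P [0.6117 0.0541 0.0303] yaw_y 8.39 z [ 0. -0. -1.] F [-2.1 -5.2  1.3] T [-0.89  0.35  0.08] op 0.351 ff 70.24443626403809 q [-0.44  0.78  0.39  1.76 -0.44  0.68  0.34]
```

carry_out([
  [0.001, -0.0003, 0, 0, 0, 0, 1],
  [0.002, -0.0003, 0, 0, 0, 0, 1],
  [0.003, -0.0003, 0, 0, 0, 0, 1],
  [0.004, -0.0003, 0, 0, 0, 0, 1],
  [0.004, -0.0003, 0, 0, 0, 0, 1],
])

```text
time_s: 9.98
position: [0.6115, 0.0541, 0.0305]
tool_rot: [0.654, 0.756, -0.001, 0.002]
wrist_force: [-0.4, -11.9, 0.1]
opening: 0.352
finger_force: 70.2
```

```bash
python3 - <<'E'
from h import *
s=st(); im=snap('scene','s4.png');b=snap('side','d4.png')
def t(im,x,y,f):
    w,h=400//f,600//f
    return cv2.resize(im[y:y+h,x:x+w],(400,600),interpolation=cv2.INTER_CUBIC)
cv2.imwrite('pics/t4.png',np.hstack([t(im,300,230,5),t(b,240,120,5)]))
E
```

```text
t 9.97 P [0.6115 0.0541 0.0305] yaw_y 8.27 z [ 0.002 -0.005 -1.   ] F [ -0.4 -11.9   0.1] T [-2.32  0.    0.15] op 0.352 ff 70.17129778862 q [-0.44  0.78  0.39  1.76 -0.43  0.68  0.33]
```

View pics/t4.png

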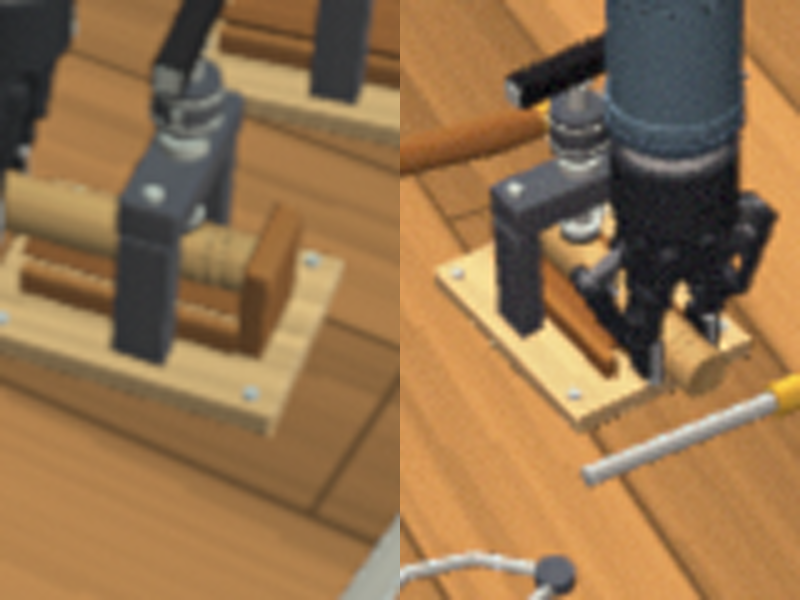

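carry_out([
  [-0.003, 0, 0, 0, 0, 0, 1],
  [-0.003, 0, 0, 0, 0, 0, 1],
  [-0.003, 0, 0, 0, 0, 0, 0.4],
  [-0.003, 0, 0, 0, 0, 0, 0],
  [-0.003, 0, 0, 0, 0, 0, 0],
  [-0.003, 0, 0, 0, 0, 0, 0],
  [-0.003, 0, 0, 0, 0, 0, 0],
  [-0.003, 0, -0.03, 0, 0, 0, 0],
  [-0.003, 0, -0.09, 0, 0, 0, 0],
  [-0.003, 0, -0.15, 0, 0, 0, 0],
  [-0.003, 0, -0.21, 0, 0, 0, 0],
  [-0.003, 0, -0.25, 0, 0, 0, 0],
  [-0.003, 0, -0.25, 0, 0, 0, 0],
])

```text
time_s: 11.7
position: [0.6131, 0.0553, 0.284]
tool_rot: [0.654, 0.757, 0.003, 0.002]
wrist_force: [0.0, -0.5, -0.9]
opening: 0.998
finger_force: 0.0
```

```bash
python3 - <<'E'
from h import *
s=st(); rel((.5965,.158,.29),50);rel((.5965,.158,.29),101)
E
```

```text
t 11.7 P [0.6131 0.0553 0.284 ] yaw_y 8.39 z [ 0.007  0.002 -1.   ] F [ 0.  -0.5 -0.9] T [0.01 0.01 0.01] op 0.998 ff 0.0 q [-0.56  0.46  0.55  1.61 -0.26  1.14  0.21]
row [ 0.104  -0.0014 -0.0059] [ 0.0022  0.0006 -0.2312]
row [ 0.104  -0.0014 -0.0059] [ 0.0018  0.0016 -0.5145]
```

carry_out([
  [0.03, 0, -0.006, 0, 0, -0.06, 0],
  [0.06, 0, -0.006, 0, 0, -0.12, 0],
  [0.104, -0.0014, -0.006, 0, 0, -0.18, 0],
  [0.104, -0.0014, -0.006, 0, 0, -0.24, 0],
  [0.104, -0.0014, -0.006, 0, 0, -0.3, 0],
  [0.104, -0.0014, -0.006, 0, 0, -0.36, 0],
  [0.104, -0.0014, -0.006, 0, 0, -0.42, 0],
  [0.104, -0.0014, -0.006, 0.002, 0.001, -0.47, 0],
  [0.104, -0.0014, -0.006, 0.002, 0.001, -0.5145, 0],
  [0.104, -0.0014, -0.006, 0.002, 0.001, -0.5145, 0],
  [0.104, -0.0014, -0.006, 0.002, 0.001, -0.5145, 0],
])

```text
time_s: 13.08
position: [0.5942, 0.158, 0.2856]
tool_rot: [-0.095, 0.996, -0.001, -0.003]
wrist_force: [-0.2, 0.8, 0.6]
opening: 1.0
finger_force: 0.0
```

```bash
python3 - <<'E'
from h import *
s=st(); im=snap('wrist','w5.png'); print(wproj(s,(.5965,.158,.203)))
import json; json.dump({k:np.array(s[k]).tolist() for k in('position','tool_rot')},open('w5.json','w'))
E
```

```text
t 13.07 P [0.5942 0.158  0.2856] yaw_y 100.85 z [-0.007 -0.003 -1.   ] F [-0.2  0.8  0.6] T [-0.07 -0.02 -0.02] op 1.0 ff 0.0 q [-0.47  0.43  0.18  1.58 -0.08  1.15  1.5 ]
(np.float64(278.3010455500467), np.float64(225.5569306521076))
```

View pics/w5.png

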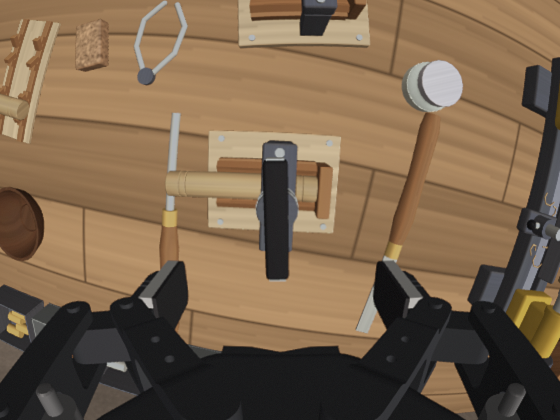

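```bash
python3 - <<'E'
from h import *
import json
s=json.load(open('w5.json'))
a=wat(s,276,161,.203);b=wat(s,277,278,.203);d=b-a
print(a,b,(a+b)/2,np.linalg.norm(d),'bar angle',np.degrees(np.arctan2(d[1],d[0])))
s=st(); c=(a+b)/2
rel((.5965,.158,.175),101)
E
```

```text
[0.55086526 0.14767383 0.203     ] [0.63808325 0.16487738 0.203     ] [0.59447426 0.1562756  0.203     ] 0.08889848117817428 bar angle 11.158226353356925
t 13.12 P [0.5943 0.158  0.2858] yaw_y 100.88 z [-0.006 -0.003 -1.   ] F [ 0.4 -0.1  0.6] T [-0.01  0.02  0.02] op 1.003 ff 0.0 q [-0.47  0.43  0.18  1.58 -0.08  1.15  1.5 ]
row [-0.0029 -0.0002  0.1108] [-0.0006 -0.0022 -0.0007]
```

carry_out([
  [-0.002, -0.001, 0.05, -0.0006, -0.002, 0.001, 0],
  [-0.002, -0.001, 0.09, -0.0006, -0.002, 0.001, 0],
  [-0.002, -0.001, 0.112, -0.0006, -0.002, 0.001, 0],
  [-0.002, -0.001, 0.112, -0.0006, -0.002, 0.001, 0],
  [-0.002, -0.001, 0.112, -0.0006, -0.002, 0.001, 0.7],
  [-0.002, -0.001, 0.112, -0.0006, -0.002, 0.001, 1],
  [-0.002, -0.001, 0.112, -0.0006, -0.002, 0.001, 1],
  [-0.002, -0.001, 0.112, -0.0006, -0.002, 0.001, 1],
  [-0.002, -0.001, 0.112, -0.0006, -0.002, 0.001, 1],
  [-0.002, -0.001, 0.112, -0.0006, -0.002, 0.001, 1],
  [-0.002, -0.001, 0.112, -0.0006, -0.002, 0.001, 1],
], squeeze=60)

```text
time_s: 14.5
position: [0.5968, 0.1551, 0.1753]
tool_rot: [-0.094, 0.996, -0.001, 0.001]
wrist_force: [-1.1, -3.9, 5.8]
opening: 0.203
finger_force: 59.7
```

```bash
python3 - <<'E'
from h import *
s=st()
E
```

```text
t 14.5 P [0.5968 0.1551 0.1753] yaw_y 100.75 z [ 0.001 -0.002 -1.   ] F [-1.1 -3.9  5.8] T [-0.94  0.21  0.11] op 0.203 ff 59.72096264362335 q [-0.45  0.54  0.17  1.69 -0.11  0.92  1.52]
```

carry_out([
  [0, 0, 0, 0, 0, 0.025, 1],
  [0, 0, 0, 0, 0, 0.05, 1],
  [0, 0, 0, 0, 0, 0.075, 1],
  [0, 0, 0, 0, 0, 0.1, 1],
  [0, 0, 0, 0, 0, 0.1, 1],
])

```text
time_s: 15.12
position: [0.5968, 0.155, 0.1753]
tool_rot: [0.063, 0.998, -0.001, 0.001]
wrist_force: [-0.8, -5.7, 5.0]
opening: 0.203
finger_force: 59.8
```

```bash
python3 - <<'E'
from h import *
s=st()
E
```

```text
t 15.12 P [0.5968 0.155  0.1753] yaw_y 82.74 z [ 0.002 -0.002 -1.   ] F [-0.8 -5.7  5. ] T [-0.97  0.21  0.38] op 0.203 ff 59.82467472553253 q [-0.5   0.55  0.24  1.69 -0.16  0.92  1.24]
```

carry_out([
  [0, 0, 0, 0, 0, 0.02, 1],
  [0, 0, 0, 0, 0, 0.04, 1],
  [0, 0, 0, 0, 0, 0.04, 1],
])

```text
time_s: 15.5
position: [0.5968, 0.155, 0.1753]
tool_rot: [0.126, 0.992, -0.001, 0.001]
wrist_force: [-0.8, -5.3, 5.7]
opening: 0.2
finger_force: 59.8
```

```bash
python3 -c "
from h import *
st()"
```

```text
t 15.5 P [0.5968 0.155  0.1753] yaw_y 75.55 z [ 0.002 -0.002 -1.   ] F [-0.8 -5.3  5.7] T [-1.02  0.19  0.34] op 0.2 ff 59.82404351234436 q [-0.52  0.55  0.27  1.69 -0.18  0.92  1.14]
```

carry_out([
  [0, 0, 0, 0, 0, 0.015, 1],
  [0, 0, 0, 0, 0, 0.03, 1],
  [0, 0, 0, 0, 0, 0.03, 1],
])

```text
time_s: 15.88
position: [0.5968, 0.155, 0.1753]
tool_rot: [0.172, 0.985, -0.001, 0.001]
wrist_force: [0.1, -5.4, 5.6]
opening: 0.197
finger_force: 59.8
```

```bash
python3 -c "
from h import *
st()"
```

```text
t 15.88 P [0.5968 0.155  0.1753] yaw_y 70.17 z [ 0.002 -0.002 -1.   ] F [ 0.1 -5.4  5.6] T [-1.01  0.21  0.38] op 0.197 ff 59.81747388839722 q [-0.54  0.55  0.3   1.69 -0.19  0.92  1.05]
```

carry_out([
  [0, 0, 0, 0, 0, 0.015, 1],
  [0, 0, 0, 0, 0, 0.03, 1],
  [0, 0, 0, 0, 0, 0.03, 1],
])

```text
time_s: 16.25
position: [0.5968, 0.155, 0.1753]
tool_rot: [0.218, 0.976, -0.001, 0.001]
wrist_force: [-0.8, -5.5, 6.1]
opening: 0.195
finger_force: 59.8
```

```bash
python3 -c "
from h import *
st()"
```

```text
t 16.25 P [0.5968 0.155  0.1753] yaw_y 64.77 z [ 0.002 -0.002 -1.   ] F [-0.8 -5.5  6.1] T [-1.01  0.25  0.35] op 0.195 ff 59.81889545917511 q [-0.56  0.56  0.32  1.7  -0.21  0.92  0.97]
```

carry_out([
  [0, 0, 0, 0, 0, 0.015, 1],
  [0, 0, 0, 0, 0, 0.03, 1],
  [0, 0, 0, 0, 0, 0.03, 1],
])

```text
time_s: 16.62
position: [0.5968, 0.1549, 0.1753]
tool_rot: [0.264, 0.964, -0.001, 0.001]
wrist_force: [0.1, -4.9, 6.2]
opening: 0.196
finger_force: 59.8
```

```bash
python3 -c "
from h import *
st()"
```

```text
t 16.62 P [0.5968 0.1549 0.1753] yaw_y 59.36 z [ 0.002 -0.002 -1.   ] F [ 0.1 -4.9  6.2] T [-1.08  0.31  0.38] op 0.196 ff 59.824419021606445 q [-0.57  0.56  0.34  1.7  -0.22  0.92  0.89]
```

carry_out([
  [0, 0, 0, 0, 0, 0.015, 1],
  [0, 0, 0, 0, 0, 0.03, 1],
  [0, 0, 0, 0, 0, 0.03, 1],
])

```text
time_s: 17.0
position: [0.5968, 0.155, 0.1753]
tool_rot: [0.309, 0.951, -0.001, 0.001]
wrist_force: [-0.7, -5.5, 5.1]
opening: 0.198
finger_force: 60.0
```

```bash
python3 -c "
from h import *
st()"
```

```text
t 17.0 P [0.5968 0.155  0.1753] yaw_y 53.99 z [ 0.002 -0.002 -1.   ] F [-0.7 -5.5  5.1] T [-1.09  0.23  0.58] op 0.198 ff 59.974406361579895 q [-0.59  0.56  0.37  1.7  -0.24  0.92  0.81]
```

carry_out([
  [0, 0, 0, 0, 0, 0.01, 1],
  [0, 0, 0, 0, 0, 0.02, 1],
  [0, 0, 0, 0, 0, 0.02, 1],
])

```text
time_s: 17.38
position: [0.5968, 0.155, 0.1753]
tool_rot: [0.339, 0.941, -0.001, 0.001]
wrist_force: [0.0, -6.0, 5.2]
opening: 0.199
finger_force: 60.0
```

```bash
python3 -c "
from h import *
st()"
```

```text
t 17.38 P [0.5968 0.155  0.1753] yaw_y 50.4 z [ 0.002 -0.002 -1.   ] F [ 0.  -6.   5.2] T [-1.04  0.24  0.48] op 0.199 ff 59.994728565216064 q [-0.6   0.57  0.38  1.7  -0.25  0.93  0.76]
```

Torque has started to fall, so the handle has clicked. I'll make one small further step to be sure of the give.

carry_out([
  [0, 0, 0, 0, 0, 0.01, 1],
  [0, 0, 0, 0, 0, 0.02, 1],
  [0, 0, 0, 0, 0, 0.02, 1],
])

```text
time_s: 17.75
position: [0.5967, 0.1549, 0.1753]
tool_rot: [0.368, 0.93, -0.001, 0.001]
wrist_force: [-1.9, -6.5, 5.9]
opening: 0.199
finger_force: 59.9
```

```bash
python3 -c "
from h import *
st()"
```

```text
t 17.75 P [0.5967 0.1549 0.1753] yaw_y 46.78 z [ 0.002 -0.002 -1.   ] F [-1.9 -6.5  5.9] T [-1.12  0.31  0.45] op 0.199 ff 59.943037033081055 q [-0.61  0.57  0.4   1.7  -0.26  0.93  0.7 ]
```

carry_out([
  [0, 0, 0, 0, 0, 0.008, 1],
  [0, 0, 0, 0, 0, 0.015, 1],
  [0, 0, 0, 0, 0, 0.015, 1],
])

```text
time_s: 18.12
position: [0.5967, 0.1549, 0.1753]
tool_rot: [0.39, 0.921, -0.001, 0.001]
wrist_force: [-0.3, -5.5, 4.8]
opening: 0.203
finger_force: 59.9
```

```bash
python3 -c "
from h import *
st()"
```

```text
t 18.12 P [0.5967 0.1549 0.1753] yaw_y 44.07 z [ 0.002 -0.002 -1.   ] F [-0.3 -5.5  4.8] T [-1.09  0.23  0.36] op 0.203 ff 59.85995292663574 q [-0.62  0.57  0.41  1.7  -0.27  0.93  0.66]
```

carry_out([
  [0, 0, 0, 0, 0, -0.015, 1],
  [0, 0, 0, 0, 0, -0.03, 1],
  [0, 0, 0, 0, 0, -0.045, 1],
  [0, 0, 0, 0, 0, -0.045, 1],
  [0, 0, 0, 0, 0, -0.045, 0.5],
  [0, 0, 0, 0, 0, -0.045, 0],
  [0, 0, 0, 0, 0, -0.045, 0],
  [0, 0, 0, 0, 0, -0.045, 0],
  [0, 0, 0, 0, 0, -0.045, 0],
  [0, 0, -0.02, 0, 0, -0.045, 0],
  [0, 0, -0.06, 0, 0, -0.045, 0],
  [0, 0, -0.12, 0, 0, -0.045, 0],
  [0, 0, -0.15, 0, 0, -0.045, 0],
  [0, 0, -0.15, 0, 0, -0.045, 0],
])

```text
time_s: 19.88
position: [0.5975, 0.1573, 0.3272]
tool_rot: [0.324, 0.946, 0.002, 0.002]
wrist_force: [0.7, 0.1, 0.1]
opening: 1.0
finger_force: 0.0
```

```bash
python3 - <<'E'
from h import *
s=st(); im=snap('wrist','w6.png');a=snap('scene','s6.png')
cv2.imwrite('pics/t6.png',np.hstack([cv2.resize(im[90:390,130:330],(400,600)),cv2.resize(a[230:350,300:380],(400,600),interpolation=cv2.INTER_CUBIC)]))
E
```

```text
t 19.88 P [0.5975 0.1573 0.3272] yaw_y 52.22 z [ 0.005  0.002 -1.   ] F [0.7 0.1 0.1] T [-0.03  0.04 -0.  ] op 1.0 ff 0.0 q [-0.63  0.41  0.42  1.54 -0.18  1.22  0.73]
```

View pics/t6.png

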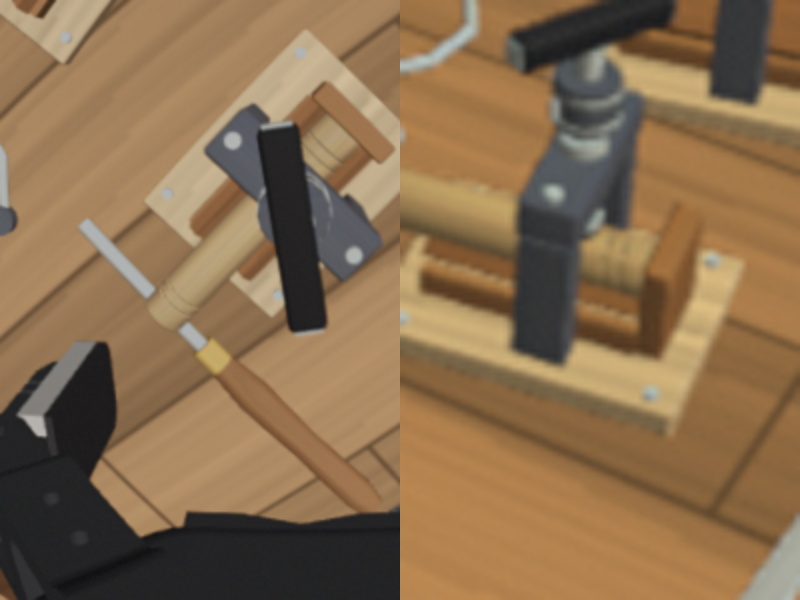

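```bash
python3 - <<'E'
from h import *
s=st()
a=wat(s,130+280/2,90+125/2,.203);b=wat(s,130+307/2,90+330/2,.203);d=b-a
print('bar perp yaw',np.degrees(np.arctan2(d[1],d[0]))+90,np.linalg.norm(d),(a+b)/2)
p=wat(s,130+165/2,90+315/2,.048);q=wat(s,130+350/2,90+138/2,.048);print(p,q,np.linalg.norm(p-q))
E
```

```text
t 19.98 P [0.5956 0.1572 0.3237] yaw_y 52.24 z [-0.  0. -1.] F [ 0.1 -0.1 -0.4] T [-0.03  0.02  0.01] op 0.999 ff 0.0 q [-0.63  0.42  0.42  1.54 -0.18  1.22  0.73]
bar perp yaw 59.40743652039792 0.08930381339627115 [0.59132033 0.15712064 0.203     ]
[0.6117806  0.02498356 0.048     ] [0.59291668 0.1996977  0.048     ] 0.17572955490148304
```

```bash
python3 -c "
from rig import finish_job
print(finish_job())"
```

```text
the job is handed in; nothing more can be done
None
```

I've handed the job in: the long spindle is in the V, home against the stop and clamped. The handle was turned until torque fell from about 0.58 to 0.36 N m, then eased off and let go, and the last images show it sprung back; the result wasn't reported, and I couldn't measure the pad force or the exact give (at most about 0.26 rad).

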